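# Find the key that opens the spare-parts box

## Task

Two steel T-handled keys stand in wooden blocks on the sewing-shop bench. Pick the one whose blade fits the keyway of the latch on the grey spare-parts box, turn the latch clockwise with it (never with the fingers) until the tongue has swung at least 60 degrees, well clear of its keeper, then draw the key out and set it aside in the aluminium tray. The other key must end up standing in its own block.

Things in the scene. Friction and masses are not known exactly. Their poses are not given: they have to be found in the camera images.
- key_broad: Steel T-key with the BROAD blade, which fits. Flat blade 22 (y) x 6 (x) x 40 mm long (z), round shank, T-bar handle 56 (y) x 10 (x) x 18 mm (z). Origin on the axis 40 mm above the blade's end; handle centre 30 mm above the origin; z up to the handle. 80 g. Stands in a fixed wooden block 44 x 60 x 26 mm, in a loose slot 20 mm deep. The blocks, one of them empty, change places.
- key_narrow: The other steel T-key: NARROW blade, 8 (y) x 6 (x) x 40 mm long; it only spins idly in the keyway. Handle 34 (y) x 10 (x) x 18 mm, its centre 30 mm above the origin, which lies on the axis 40 mm above the blade's end. 50 g. Stands upright in a like wooden block, slot 20 mm deep.
- keyway (a point): Floor centre of the keyway, on the latch's vertical axis, 66 mm above the bench, mid-lid of a fixed grey box 180 x 150 x 60 mm; turns with the latch, z up. Slot 26 mm along y, 10 along x, 14 deep; above it a 10 mm high funnel opening to 36 x 20; mouth 24 mm above this point. Key has 12 deg free turn in it. Aluminium tongue reaches 73 mm out along -x, under an 18 mm high keeper.
- latch (a joint): Turn of the latch in rad: 0 locked (tongue under the keeper), growing as it is turned CLOCKWISE seen from above, hard stop at 1.2 rad. Stiff (about 0.06 N m) and stays where it is left. Starts between 0 and 0.1.
- tray_in (a point): Centre of the inner floor (4 mm above the bench) of a fixed open aluminium tray, inside 172 mm (its x) by 152 mm (its y), rim 24 mm above the bench. A key let go standing on this floor may tip over and lie down in the tray, which is fine.
Mind the look-alikes: they are no part of the job. What is shaped like the key_narrow but yellow is not meant.

How it is judged:
On the way, in this order (a step that is already met when the one before it is completed fails the run):
1. the broad key's blade is in the keyway (horizontal distance between key_broad and keyway below 0.01 m and z of key_broad in the frame of keyway below 0.052 m and value of joint latch below 0.7 rad), for 0.1 s.
2. with that key in the keyway the latch is turned open, by at least 52 degrees (horizontal distance between key_broad and keyway below 0.012 m and z of key_broad in the frame of keyway below 0.056 m and value of joint latch above 0.9 rad), for 0.1 s.
At the end, for the whole second after the job is handed in: The latch stands at 0.9 rad or more; the broad key is at rest in the tray, let go (its origin within the inner walls and less than 50 mm above the floor); the narrow key stands in its block (within 20 mm of its start, leaning less than 17 degrees) (value of joint latch above 0.9 rad and x of key_broad in the frame of tray_in between -0.086 and 0.086 m and y of key_broad in the frame of tray_in between -0.076 and 0.076 m and z of key_broad in the frame of tray_in below 0.05 m and linear speed of key_broad below 0.03 m/s and distance of key_narrow from where it was at the start of the episode below 0.02 m and angle between key_narrow's own z axis and vertical below 0.3 rad); the robot touches nothing.
It fails at once if the latch is pushed with the fingers instead of the key (contact force between the fingers and latch above 3 N).
It also fails if it takes over 58 s, if anything falls off the work surface, if the arm or the gripper's body presses on something with over 40 N, if the wrist force passes 120 N, or if a joint passes its speed limit or range.

## Robot

A 7-joint arm with a two-finger parallel gripper is mounted at the origin on the work surface. World frame = base frame: x ahead of the robot, y to its left, z up, the work surface at z = 0. Lengths are in m, angles in rad, forces in N, time in s.
With the tool pointing down it reaches from about 0.4 to 0.9 m from the base axis. Payload 5.5 kg.
Tool frame: the origin (TCP) lies midway between the tips of the shut fingers; the grasp point (between the pads) lies 19 mm behind it (manip.grip_depth is the distance from the TCP to the grasp point, in m); z points along the fingers, y is the line along which they close (so a half turn about z gives the same grasp; the last joint's range is limited). The gripper opens to 92 mm and grips with 3 to 60 N. Pads are 19 mm wide; open, the fingers measure 130 mm over their backs; the gripper's body (75 mm by 190 mm) begins 47 mm behind the grasp point.
Start: joints at [-1.04, 0.501, -0.427, 1.55, 0.221, 1.138, -0.21], TCP at [0.172, 0.627, 0.199] pointing down, gripper open.
Joint ranges: [-2.88, 2.88], [-0.31, 2.03], [-1.54, 1.56], [0.2, 2.42], [-1.41, 4.55], [0.19, 2.02], [-2.57, 2.57]. Speed limits (rad/s): [2.57, 2.57, 3.14, 3.14, 3.14, 3.14, 3.14].

## Interface

Orientations are given as a unit quaternion [x, y, z, w].
In Python, from bench import manip, effector, viewer gives the robot as it stands. Calls block until the motion is done:
- manip.move_pose(position, orientation): joint-space move of the TCP to a pose.
- manip.servo_line(position, ori=None, vel=0.15): straight line of the TCP; ori=None keeps the orientation; vel is the mean speed in m/s.
- manip.movej(angles): joint-space move.
- effector.open_jaws() and effector.close(f_grip=None): open the fingers fully, or close them until they stop; f_grip is the grip in N (None keeps the last).
- manip.sleep(seconds).
- manip.solve_ik(position, orientation): joint angles nearest the present ones, or None.
- viewer.get_image(name): name is "scene" or "top"; returns the picture (400x640x3 uint8, red, green, blue); there is no depth.
- viewer.get_calibration(name): a dict with "vfov" (degrees; the focal length in pixels is half the picture's height over the tangent of half this angle, whatever the lens; pixels are square), "cx", "cy" (the principal point, pixels), "dist_coeffs" ([k1, k2, p1, p2, k3] as OpenCV has them; the pictures are not rectified), "eye" and "attitude" of the camera in the world. Camera axes: x right, y down, z forward; pixel columns grow to the right and rows downward; lengths in m; the calibration is good to about 2 mm. A picture is of the moment at which its call begins. get_calibration takes no time and is no camera call.
A pose or a line that the arm cannot do raises manip.PlanningError and nothing moves.
- manip.hand_in(): hands the job in; it is judged then, once.
Readings, each from a call of its own:
- manip.current_clock(): time.
- manip.current_q(): joint angles.
- manip.current_joint_velocities(): joint speeds.
- manip.current_tau(): joint torques, N m.
- manip.current_tool_pos(): TCP position.
- manip.current_tcp_rot(): TCP orientation.
- manip.current_force(): force on the tool from outside, world axes, zero at the start.
- manip.current_wrist_torque(): the same for the moment, N m.
- manip.current_finger_gap(): finger opening in m.
- manip.current_gripper_force(): force on a finger pad.
Only numpy, scipy, OpenCV 4.12 (cv2) and the standard library are available. Lean on these libraries where they do the work, as an engineer would, in place of code of your own. Each camera call takes 0.05 s, during which the arm holds its last target. There are 200 camera calls.

## Working session

There is one attempt and no reset: what is moved stays moved. The work goes in short steps, each a Python script; the robot and the scene stay as the last script left them, time stands still between calls to the robot, and variables do not carry over. Pictures are saved under pics/ and viewed, at most 10 in all, crops included, and the job is handed in when it is done.

```bash
mkdir -p pics; ls
python3 - <<'E'
from bench import manip, effector, viewer
import cv2
for n in("scene","top"):
    print(viewer.get_calibration(n)); cv2.imwrite(f"pics/{n}0.png",viewer.get_image(n)[:,:,::-1])
print(manip.current_tcp_rot(),manip.current_clock())
E
```

```text
pics
{'vfov': 48.137682285073225, 'cx': 317.8628844870045, 'cy': 195.20725243125304, 'dist_coeffs': array([0.02333301, 0.        , 0.        , 0.        , 0.        ]), 'eye': array([ 1.01226125, -0.46729379,  0.47318446]), 'attitude': array([ 0.80084418,  0.33105266, -0.19378509, -0.45989137])}
{'vfov': 49.074528601144024, 'cx': 323.63392047504607, 'cy': 204.01787864921982, 'dist_coeffs': array([-0.10941553,  0.        ,  0.        ,  0.        ,  0.        ]), 'eye': array([ 0.37204443, -0.00451742,  0.82042028]), 'attitude': array([-0.68659306,  0.71840369, -0.0828358 ,  0.07499558])}
[ 1.33483273e-01  9.91050648e-01 -8.98740863e-04 -1.43859560e-04] 0.1
```

View pics/scene0.png

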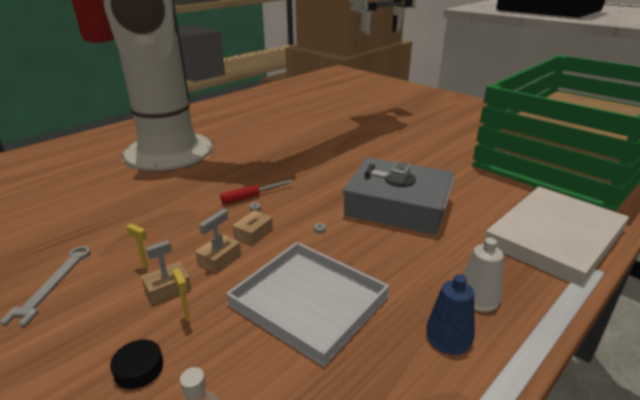

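View pics/top0.png

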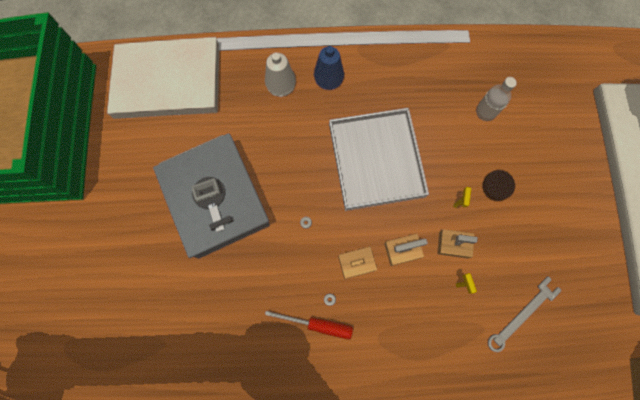

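The top view shows two grey keys: one with a long handle at (411,245) in the block at (405,249), and one with a short handle at (465,239) in the block at (457,243). There are also two yellow look-alikes at (467,197) and (470,283), and an empty block at (358,262). The long-handled grey key should be key_broad. The keyway is near (206,188), its tongue points to (218,220), and the tray is centred near (378,159). I'll check this in one enlarged crop.

```bash
python3 - <<'E'
import cv2, numpy as np
t=cv2.imread("pics/top0.png"); s=cv2.imread("pics/scene0.png")
f=lambda im,x,y,w,h,k:cv2.resize(im[y:y+h,x:x+w],None,fx=k,fy=k,interpolation=cv2.INTER_CUBIC)
a=f(t,380,215,100,50,4)   #400x200
c=f(s,120,200,160,100,2.5) #400x250
b=f(t,175,165,66,75,6) #396x450
d=f(s,340,150,120,60,3.3)#
C=np.zeros((600,800,3),np.uint8)
C[:200,:400]=a; C[200:450,:400]=c; C[:450,400:796]=b
C[450:450+150,:396]=d[:150]
cv2.imwrite("pics/crop1.png",C)
E
cat > h.py <<'E'
import cv2, numpy as np
from scipy.spatial.transform import Rotation as R
from bench import manip, effector, viewer
def cam(n):
    c=viewer.get_calibration(n); f=200/np.tan(np.radians(c['vfov']/2))
    return np.array([[f,0,c['cx']],[0,f,c['cy']],[0,0,1]]),c['dist_coeffs'],c['eye'],R.from_quat(c['attitude'])
def ray(n,u,v):
    K,d,e,r=cam(n); p=cv2.undistortPoints(np.array([[[u,v]]],float),K,d)[0,0]
    return e,r.apply([p[0],p[1],1])
def at_z(n,u,v,z):
    e,w=ray(n,u,v); return e+w*(z-e[2])/w[2]
def proj(n,P):
    K,d,e,r=cam(n); return cv2.projectPoints(r.inv().apply(np.atleast_2d(P)-e),np.zeros(3),np.zeros(3),K,d)[0][:,0]
def down(yaw):  # tool z down, tool y (closing line) at world angle yaw
    y=np.array([np.cos(yaw),np.sin(yaw),0]); z=np.array([0,0,-1.]); return R.from_matrix(np.c_[np.cross(y,z),y,z])
E
```

```text
(no output)
```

View pics/crop1.png

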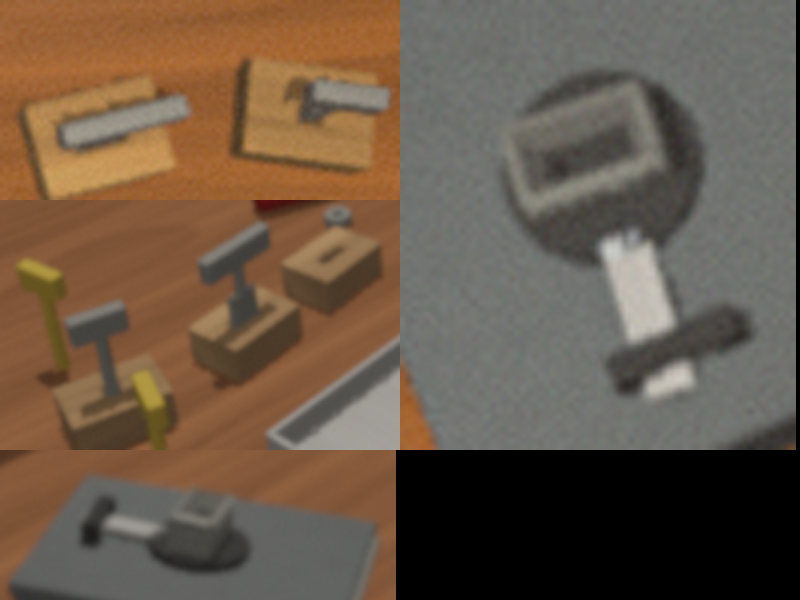

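The long-handled key with the wide blade, crop (124,120) → top pixel (411,245), is the steel key_broad. The other grey key has a short handle and a thin blade, so it is key_narrow. The yellow ones are decoys. The rim of the keyway mouth has its corners around (585,146) in the crop → top pixel (205.8,189.4).

Run:
```python
from h import *
np.set_printoptions(precision=4,suppress=True)
A=lambda x,y:(x/4+380,y/4+215); B=lambda x,y:((x-400)/6+175,y/6+165)
k=[at_z("top",*A(*p),.085) for p in[(60,124),(180,96),(188,115),(67,147)]]
k=np.array(k);kc=k.mean(0);print("key",k,kc,proj("scene",kc),"yaw",np.degrees(np.arctan2(*((k[1]-k[0]+k[2]-k[3])[1::-1]))))
m=np.array([at_z("top",*B(*p),.090) for p in[(502,125),(640,80),(668,165),(530,215)]])
print("way",m,m.mean(0),proj("scene",m.mean(0)),"expect 401.5,168.2","yaw",np.degrees(np.arctan2(*((m[1]-m[0]+m[2]-m[3])[1::-1]))), [np.linalg.norm(m[i]-m[i-1]) for i in range(4)])
to=np.array([at_z("top",*B(*p),.070) for p in[(670,390),(625,240)]]);print("tongue",to, np.degrees(np.arctan2(*(to[0]-m.mean(0))[1::-1])),np.degrees(np.arctan2(*(to[0]-to[1])[1::-1])))
# narrow
n=at_z("top",*A(348,95),.085);print("narrow",n)
t=np.array([at_z("top",*p,.024) for p in[(330,118),(409,109),(428,197),(346,208)]]);print("tray",t,t.mean(0))
b=np.array([at_z("top",*A(*p),.026) for p in[(22,106),(150,75),(176,165),(48,200)]]);print("block",b.mean(0))
```

```text
key [[ 0.4609 -0.134   0.085 ]
 [ 0.4703 -0.1864  0.085 ]
 [ 0.462  -0.1891  0.085 ]
 [ 0.451  -0.1362  0.085 ]] [ 0.4611 -0.1614  0.085 ] [[211.9862 215.3123]] yaw -79.02143014624727
way [[0.5806 0.2109 0.09  ]
 [0.5923 0.1705 0.09  ]
 [0.5664 0.1621 0.09  ]
 [0.5534 0.2021 0.09  ]] [0.5732 0.1864 0.09  ] [[398.9152 165.479 ]] expect 401.5,168.2 yaw -72.95217332452356 [np.float64(0.028641958725272056), np.float64(0.04204921150150564), np.float64(0.02724371812320415), np.float64(0.04210641055162871)]
tongue [[0.5042 0.1656 0.07  ]
 [0.5495 0.1793 0.07  ]] -163.23816976816673 -163.27060101285696
narrow [ 0.4671 -0.2596  0.085 ]
tray [[ 0.7252 -0.038   0.024 ]
 [ 0.7385 -0.1957  0.024 ]
 [ 0.5578 -0.2149  0.024 ]
 [ 0.5435 -0.0589  0.024 ]] [ 0.6413 -0.1269  0.024 ]
block [ 0.4615 -0.162   0.026 ]
```

Run:
```python
from h import *
np.set_printoptions(precision=3,suppress=True)
for add in(0,180):
  for nm,p,y in[("pre",(.461,-.1615,.17),11),("grasp",(.461,-.1615,.057),11),("over",(.573,.1864,.2),17),("in",(.573,.1864,.117),17),("turn",(.573,.1864,.117),-63),("tray",(.641,-.127,.06),-10),("tray",(.641,-.127,.06),-63)]:
    print(add,nm,manip.solve_ik(np.array(p),down(np.radians(y+add)).as_quat()))
```

```text
0 pre [-0.099  0.227  0.436  2.    -0.118  0.938  0.589]
0 grasp [-0.083  0.417  0.437  2.084 -0.271  0.694  0.723]
0 over [-0.277  0.384 -0.106  1.683  0.045  1.077 -0.1  ]
0 in [-0.303  0.473 -0.073  1.756  0.042  0.914 -0.097]
0 turn [-0.491  0.475  0.173  1.763 -0.1    0.912 -1.376]
0 tray [-0.011  0.632  0.231  1.661 -0.179  0.869  0.118]
0 tray [-0.081  0.644  0.331  1.664 -0.257  0.876 -0.746]
180 pre [-0.754  0.569  1.368  2.016 -0.637  1.092 -2.044]
180 grasp [-0.581  0.696  1.132  2.098 -0.834  0.9   -1.909]
180 over [-1.216  0.793  1.357  1.713 -0.802  1.319 -2.538]
180 in [-1.199  0.955  1.352  1.785 -0.986  1.271 -2.42 ]
180 turn [-0.083  0.498 -0.363  1.748  0.212  0.934  1.51 ]
180 tray [-0.615  1.141  1.348  1.682 -1.155  1.323 -2.351]
180 tray [ 0.223  0.625 -0.095  1.652  0.073  0.868  2.141]
```

Run:
```python
from h import *
q=down(np.radians(11)).as_quat()
p=np.array([.461,-.1615,.20])
manip.move_pose(p,q)
manip.servo_line(p-[0,0,.08],vel=.12)
a=viewer.get_image("top")[170:320,330:500,::-1]
manip.servo_line([p[0],p[1],.058],vel=.08)
print("F",manip.current_force())
b=viewer.get_image("scene")[150:310,100:280,::-1]
cv2.imwrite("pics/a1.png",np.hstack([cv2.resize(a,(400,353)),cv2.resize(b,(397,353))]))
print(manip.current_clock(),manip.current_tool_pos())
```

```text
F [0.8468847  0.2348876  0.58712234]
4.8917 [ 0.46151072 -0.16168422  0.05847975]
```

View pics/a1.png

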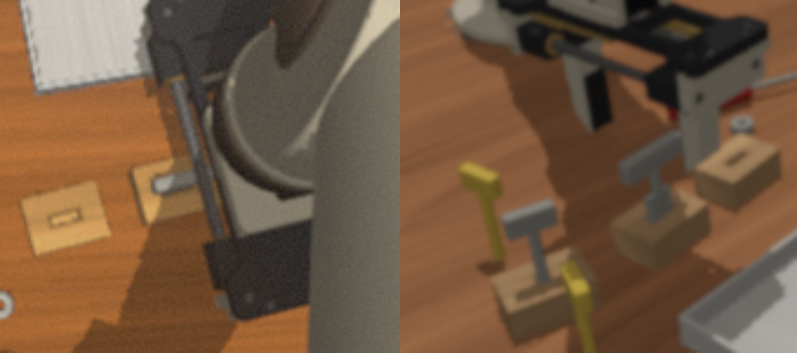

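The picture shows the fingers apart on a line near the key's handle, with parts of the gripper blocking the view. I'll check the finger tips against the projection before closing.

Run:
```python
from h import *
p=manip.current_tool_pos(); r=R.from_quat(manip.current_tcp_rot())
print(r.as_matrix().round(2).tolist(), manip.current_finger_gap())
C=lambda P:(proj("scene",P)-[100,150])/.4534+[400,0]
for s in(-.046,0,.046):
  for d in(0,-.03): print(s,d,C(p+r.apply([0,s,d])))
print("key handle ends",C([[.4656,-.1352,.076],[.4566,-.1877,.076]] ))
cv2.imwrite("pics/a2.png",cv2.resize(viewer.get_image("scene")[130:290,120:320,::-1],(800,600)))
```

```text
[[-0.19, 0.98, 0.0], [0.98, 0.19, -0.0], [-0.0, 0.0, -1.0]] 0.09170394471378517
-0.046 0 [[608.26453214 155.71703374]]
-0.046 -0.03 [[602.47205235 122.1510996 ]]
0 0 [[651.45243894 174.5717542 ]]
0 -0.03 [[646.39636379 140.36525545]]
0.046 0 [[697.3063148  194.61050451]]
0.046 -0.03 [[693.08658534 159.74251092]]
key handle ends [[681.91554966 142.97025114]
 [613.78750378 166.34097369]]
```

View pics/a2.png

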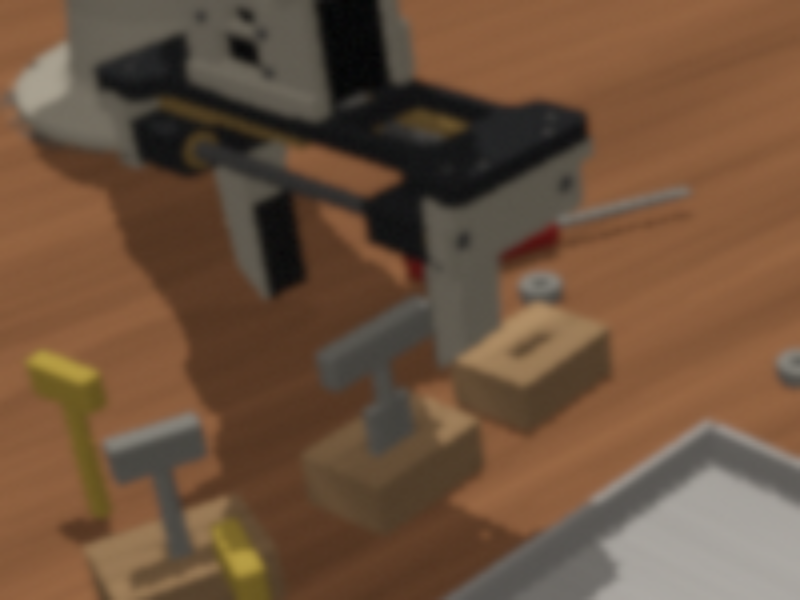

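The finger tips appear about (-5,-12) scene px from where the projection puts them. I'll overlay the expected geometry on both cameras before closing.

Run:
```python
from h import *
p=manip.current_tool_pos(); r=R.from_quat(manip.current_tcp_rot())
fing=lambda s,z:[p+r.apply([a,s*b,z]) for a,b in[(-.0095,.046),(.0095,.046),(.0095,.065),(-.0095,.065)]]
body=[p+r.apply([a,b,-.066]) for a,b in[(-.0375,-.095),(.0375,-.095),(.0375,.095),(-.0375,.095)]]
out=[]
for n,(x,y) in(("top",(330,140)),("scene",(140,130))):
    im=viewer.get_image(n)[y:y+200,x:x+130,::-1].copy() if n=="top" else viewer.get_image(n)[y:y+200,x:x+130,::-1].copy()
    im=cv2.resize(im,None,fx=3,fy=3,interpolation=cv2.INTER_CUBIC)
    for P,c in((fing(1,0),(0,255,0)),(fing(-1,0),(0,255,0)),(body,(255,0,255))):
        u=((proj(n,P)-[x,y])*3).astype(np.int32); cv2.polylines(im,[u],True,c,1)
    out.append(im)
cv2.imwrite("pics/a3.png",np.hstack(out)); print(manip.current_clock(),manip.current_q())
print(at_z("scene",186.5,209,.058),at_z("scene",235,227,.058))
```

```text
5.0417 [-0.03634892  0.40641943  0.3798868   2.0821624  -0.23226146  0.69146989
  0.68726499]
[ 0.37329576 -0.16000989  0.058     ] [ 0.48021914 -0.133528    0.058     ]
```

View pics/a3.png

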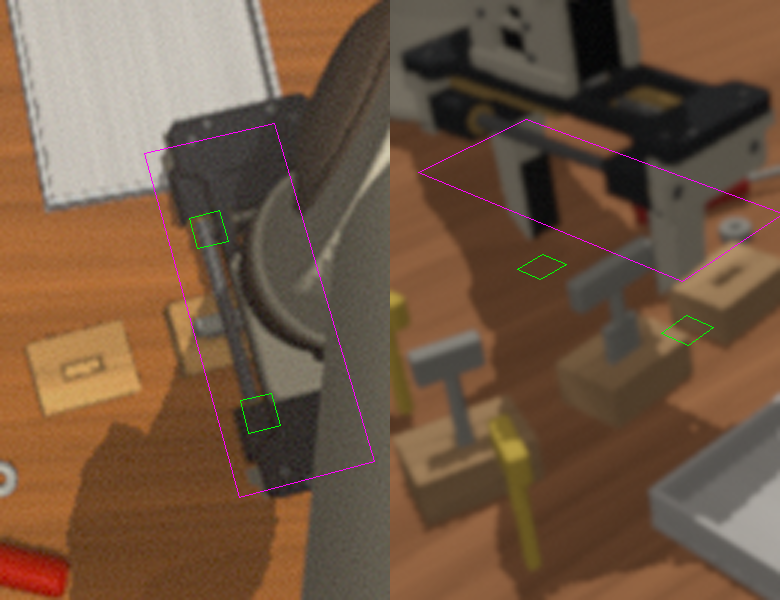

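The scene overlay shows both tips about 13 px above their expected outlines, at (558,222) against (567,265) for the left finger. So the fingers appear to sit about 25 mm higher than reported. Lowering to 0.036 is safe in either case, because the tips stay clear of the block. I'll lower and compare again.

Run:
```python
from h import *
print("base",proj("scene",[[0,0,0],[0.07,0,0]]), "bench edges")
p=manip.current_tool_pos()
manip.servo_line([p[0],p[1],.036],vel=.04)
print("F",manip.current_force(),manip.current_tool_pos(),manip.current_tau().round(1))
out=[]
for n,(x,y) in(("top",(330,140)),("scene",(140,130))):
    im=viewer.get_image(n)[y:y+200,x:x+130,::-1]
    out.append(cv2.resize(im,None,fx=3,fy=3,interpolation=cv2.INTER_CUBIC))
cv2.imwrite("pics/a4.png",np.hstack(out)); print(manip.current_clock())
```

```text
base [[168.53805045 150.36702103]
 [182.91919298 158.68214115]] bench edges
F [0.6315434  0.13157987 1.01053558] [ 0.46136258 -0.16170039  0.03585478] [  0.  -43.4   4.6 -18.1  -0.    0.1   0. ]
5.8417
```

View pics/a4.png

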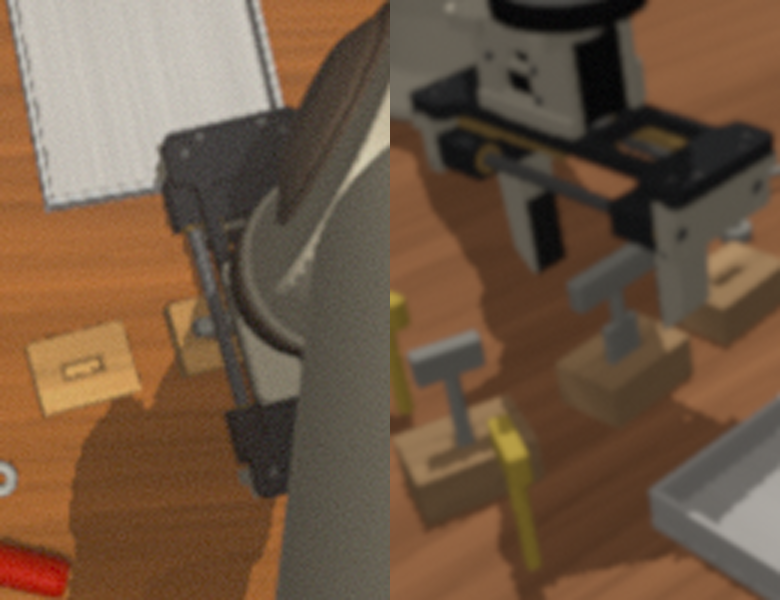

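The right finger now overlaps the far end of the handle at (650,260), and the tips at about (552,263) and (690,312) straddle the handle centre at (610,272). I'll triangulate the gripper plate corner, top (163,140) and scene (772,130), to tell a height offset from a lateral one.

Run:
```python
from h import *
np.set_printoptions(precision=4,suppress=True)
def tri(a,b):
    (e1,w1),(e2,w2)=ray("top",*a),ray("scene",*b)
    s=np.linalg.lstsq(np.c_[w1,-w2],e2-e1,rcond=None)[0]; A,B=e1+s[0]*w1,e2+s[1]*w2
    return (A+B)/2,np.linalg.norm(A-B)
p=manip.current_tool_pos(); r=R.from_quat(manip.current_tcp_rot())
T=lambda x,y:(330+x/3,140+y/3); S=lambda x,y:(140+(x-390)/3,130+y/3)
for nm,a,b in(("corner",T(163,140),S(772,130)),):
    P,e=tri(a,b); print(nm,P,e,"tool:",r.inv().apply(P-p))
for nm,a,b in(("key",(411,245),(213.6,218.4)),("way",(205.8,189.4),(401.5,168.2)),("narrow top",(467,238.75),S(445,340)),("emptyblk",T(83,368),S(738,268))):
    print(nm,*tri(a,b))
```

```text
corner [ 0.5434 -0.1089  0.1711] 0.00205000939334756 tool: [ 0.0362  0.0903 -0.135 ]
key [ 0.4625 -0.1615  0.0798] 0.0023769115804972885
way [0.576  0.1893 0.0836] 0.003082948061229113
narrow top [ 0.4677 -0.2589  0.084 ] 0.0020927807666532234
emptyblk [ 0.4437 -0.0703  0.0264] 0.009391566472336205
```

The plate corner matches laterally, at (0.036, 0.090) in the tool frame, so the offset is in height only. Next I'll close gently and check the gap.

Run:
```python
from h import *
effector.close(f_grip=15)
print(manip.current_finger_gap(),manip.current_gripper_force(),manip.current_force(),manip.current_tool_pos())
out=[]
for n,(x,y) in(("top",(330,140)),("scene",(140,130))):
    im=viewer.get_image(n)[y:y+200,x:x+130,::-1]
    out.append(cv2.resize(im,None,fx=3,fy=3,interpolation=cv2.INTER_CUBIC))
cv2.imwrite("pics/a5.png",np.hstack(out)); print(manip.current_clock())
p=manip.current_tool_pos(); print((proj("scene",[p,p+[0,0,.019],p+[0,0,.03]])-[140,130])*3+[390,0])
```

```text
0.009830064231709536 14.997901171445847 [ 2.01034111  1.1866028  -0.07336517] [ 0.46185165 -0.16150976  0.03605986]
7.175
[[617.51947054 331.09872841]
 [613.35699145 302.74700494]
 [610.89445702 285.99610201]]
```

View pics/a5.png

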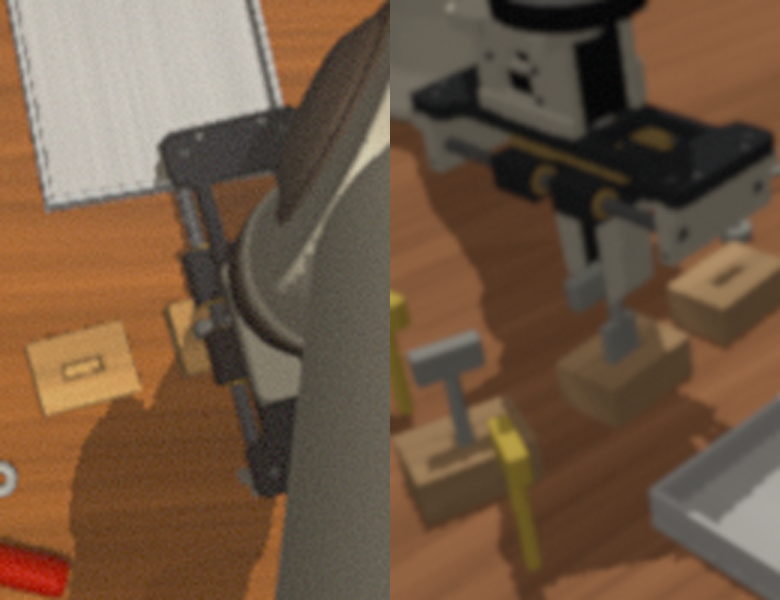

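The gripper holds the handle with a 9.8 mm gap, and the blade is still in its block. I'll firm up the grip, carry the key over and insert it under force watch.

Run:
```python
from h import *
effector.close(f_grip=50)
p=manip.current_tool_pos()
manip.servo_line([p[0],p[1],.08],vel=.08); manip.servo_line([p[0],p[1],.175],vel=.15)
q=down(np.radians(17)).as_quat(); W=np.array([.5747,.1878])
manip.move_pose([*W,.175],q); manip.servo_line([*W,.128],vel=.1); manip.sleep(.2)
f0=manip.current_force(); print("f0",f0,manip.current_finger_gap(),manip.current_clock())
z=.128
while z>.0965:
    z-=.003; manip.servo_line([*W,z],vel=.04); f=manip.current_force()-f0
    print(round(z,4),f.round(1),manip.current_wrist_torque().round(2))
    if np.linalg.norm(f)>10: break
print(manip.current_tool_pos(),manip.current_finger_gap(),manip.current_clock())
```

```text
f0 [ 0.5168911  -0.01005335  0.00817063] 0.009495066399699279 11.0667
0.125 [-0.7 -0.4  0. ] [-0.07  0.05  0.04]
0.122 [-0.8  0.2 -0.7] [-0.11  0.07  0.02]
0.119 [ 0.4 -0.4 -1.5] [-0.07  0.04  0.02]
0.116 [-0.6  0.9 -0.9] [-0.13  0.01  0.01]
0.113 [-1.1  0.8 -1.4] [-0.1   0.01  0.01]
0.11 [ 0.   0.6 -1.6] [-0.13  0.04 -0.  ]
0.107 [-0.3 -1.2 -0.8] [-0.07  0.02 -0.03]
0.104 [-0.6  0.4  0.1] [-0.08  0.    0.06]
0.101 [-0.8  0.4  0.7] [-0.05  0.09  0.02]
0.098 [-0.9  1.3 -0.4] [-0.05  0.03 -0.  ]
0.095 [-0.6  0.4  5.2] [-0.09  0.05 -0.03]
[0.57568989 0.18811413 0.09588798] 0.009463640688445879 13.8167
```

Run:
```python
from h import *
W=[*manip.current_tool_pos()[:2],.0975]; manip.sleep(.15)
for y in np.arange(17,-61,-6):
    q=manip.solve_ik(W,down(np.radians(y)).as_quat()); manip.movej(q)
    f=manip.current_force();m=manip.current_wrist_torque()
    print(y,f.round(1),m.round(2),manip.current_tool_pos().round(4),round(manip.current_clock(),2))
    if abs(m[2])>.6 or np.linalg.norm(f)>25: print("stop");break
im=viewer.get_image("scene")[140:230,335:465,::-1]; t=viewer.get_image("top")[130:260,150:280,::-1]
cv2.imwrite("pics/b1.png",np.hstack([cv2.resize(im,(520,360)),cv2.resize(t,(280,360))]))
```

```text
17 [-0.5 -0.8 -0.4] [-0.14  0.03 -0.01] [0.5754 0.1881 0.0972] 14.22
11 [ 0.1 -0.3 -0.8] [-0.08 -0.01 -0.01] [0.5754 0.188  0.0971] 14.47
5 [ 1.  -1.1 -1.8] [-0.06 -0.32 -0.01] [0.5759 0.1881 0.0974] 14.72
-1 [ 1.4  0.9 -1.4] [-0.05 -0.35  0.05] [0.5758 0.1881 0.0975] 14.97
-7 [ 0.7  0.2 -1.3] [-0.09 -0.3   0.1 ] [0.5757 0.1881 0.0975] 15.22
-13 [ 0.4  0.8 -1.5] [-0.12 -0.28 -0.02] [0.5756 0.1881 0.0975] 15.47
-19 [ 1.   0.5 -1. ] [-0.11 -0.19  0.03] [0.5756 0.1881 0.0975] 15.72
-25 [ 0.7  0.  -1.4] [-0.07 -0.04  0.04] [0.5755 0.1882 0.0975] 15.97
-31 [ 0.1  0.6 -0.8] [-0.04  0.06  0.05] [0.5755 0.1882 0.0975] 16.22
-37 [ 0.1  1.  -0.7] [ 0.03  0.16 -0.05] [0.5754 0.1883 0.0974] 16.47
-43 [-1.3  0.4 -1. ] [ 0.09  0.25 -0.01] [0.5754 0.1883 0.0975] 16.72
-49 [-1.5  0.8 -0.1] [0.18 0.35 0.06] [0.5754 0.1883 0.0974] 16.97
-55 [-1.7  1.  -0.3] [0.21 0.53 0.06] [0.5754 0.1884 0.0975] 17.22
```

View pics/b1.png

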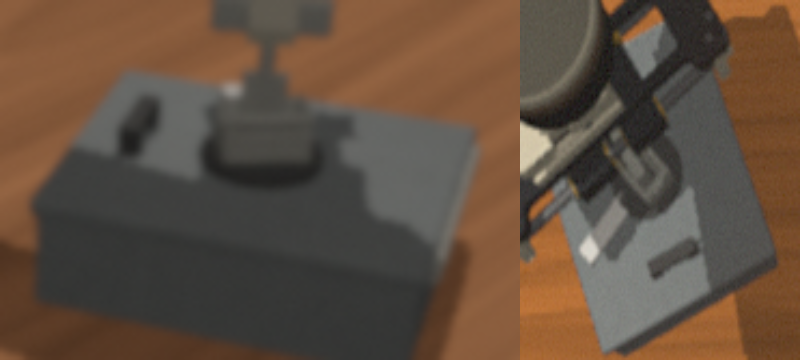

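The tongue is clear of the keeper, with its tip at crop (590,248) → top (182.5,219.6). I'll turn a few degrees more, back off the play, draw the key out and go to the tray.

Run:
```python
from h import *
P=at_z("top",182.5,219.6,.07); d=P[:2]-[.5740,.187]; print("tongue angle",np.degrees(np.arctan2(d[1],d[0])),"start -163.2, len",np.linalg.norm(d))
W=[*manip.current_tool_pos()[:2],.0975]
for y in(-58,-61):
    manip.movej(manip.solve_ik(W,down(np.radians(y)).as_quat())); print(y,manip.current_force().round(1),manip.current_wrist_torque().round(2))
manip.sleep(.3)
for y in(-57,-53): manip.movej(manip.solve_ik(W,down(np.radians(y)).as_quat()))
for z in(.105,.115,.125):
    manip.servo_line([*W[:2],z],vel=.05); print(z,manip.current_force().round(1))
manip.servo_line([*W[:2],.18],vel=.12)
q=down(np.radians(-10)).as_quat(); T=[.641,-.127]
manip.move_pose([*T,.18],q); manip.servo_line([*T,.06],vel=.12)
z=.06; f0=manip.current_force()[2]
while z>.031:
    z-=.003; manip.servo_line([*T,z],vel=.04)
    if manip.current_force()[2]-f0>4: break
print("down",z,manip.current_force().round(1),manip.current_finger_gap(),manip.current_clock())
effector.open_jaws(); manip.servo_line([*T,.2],vel=.12)
manip.move_pose([.45,-.02,.25],q); manip.sleep(1)
t=viewer.get_image("top")[:,:,::-1]; s=viewer.get_image("scene")[:,:,::-1]
cv2.imwrite("pics/c1.png",np.vstack([cv2.resize(t[90:300,140:500],(720,420),interpolation=cv2.INTER_CUBIC),np.hstack([s[190:370,100:460],s[130:310,100:460]])]))
print(manip.current_force(),manip.current_clock())
```

```text
tongue angle 136.7993177398318 start -163.2, len 0.0665346187301444
-58 [-0.8  0.3 -0.2] [0.37 0.42 0.01]
-61 [-2.2  0.7  0.6] [0.31 0.43 0.27]
0.105 [ 0.8 -0.2 -0.5]
0.115 [ 0.1  0.3 -0.6]
0.125 [-0.6  1.3 -1.1]
down 0.032999999999999974 [-1.   0.4  4.3] 0.009796795015553864 24.85
[ 0.25999223  0.66451334 -0.1278697 ] 29.7417
```

View pics/c1.png

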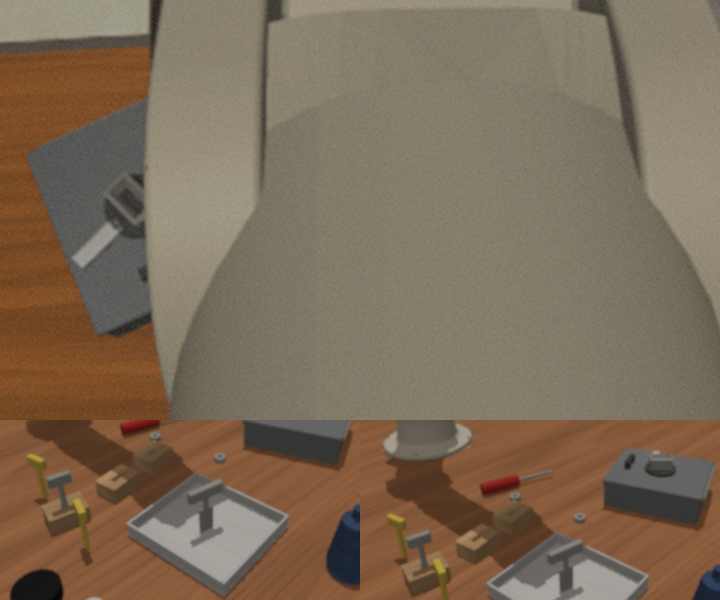

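The last picture shows the broad key standing in the tray near crop (205,505), clear of the gripper. The tongue points to (80,262), well away from the keeper, and the narrow key still stands in its block at (62,490).

```bash
python3 -c "
from bench import manip
print(manip.hand_in())"
```

```text
the job is handed in; nothing more can be done
None
```

I handed the job in at about 30 s; the judge gave no verdict. The broad key turned the latch about 60° by camera, then roughly 6° more. It now stands in the tray, and the narrow key was left untouched in its block.

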